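# Making up two watch-repair kits

### The job

Make up the two repair kits from the stock on the watchmaker's bench: the three-pocket tray gets the largest of the three brass rings in its middle pocket, and the loupe and the tin in its two end pockets, either way round; the two-pocket tray gets the smallest ring and the oilstone, one to a pocket. Set each thing down, without dropping it, standing flat as it stood in the stock and close to the middle of its pocket. Leave the middle-sized ring, the glass dome and the press where they are.

Things in the scene. Friction and masses are not known exactly. Their poses are not given: they have to be found in the camera images.
- tray_three: White plastic parts tray with three pockets in a row, 226 x 84 mm. Fixed to the bench. Walls and partitions 4 mm thick, tops 9 mm above the bench; pocket floors 3 mm above it. Pockets 70 (tray x) x 76 mm (tray y) inside, a grey disc marks each middle. Origin: centre of the underside, x along the tray, z up. Pocket centres at x = -74, 0 and +74 mm, y = 0.
- tray_two: White plastic parts tray with two pockets in a row, 148 x 84 mm. Fixed to the bench. Walls and partitions 4 mm thick, tops 9 mm above the bench; pocket floors 3 mm above it. Pockets 70 (tray x) x 76 mm (tray y) inside, a grey disc marks each middle. Origin: centre of the underside, x along the tray, z up. Pocket centres at x = -37 and +37 mm, y = 0.
- ring_large: Largest brass movement-holder ring (a short open tube, one of three alike but for diameter) lying flat, 22 mm high; origin at the centre of its underside, z up along its axis; taken from above across its outside. This is the 54 mm ring (hole 42 mm), about 150 g.
- ring_middle: Middle-sized brass movement-holder ring (a short open tube, one of three alike but for diameter) lying flat, 22 mm high; origin at the centre of its underside, z up along its axis; taken from above across its outside. This is the 37 mm ring (hole 28 mm), about 80 g. It belongs to no kit and stays where it is in the stock.
- ring_small: Smallest brass movement-holder ring (a short open tube, one of three alike but for diameter) lying flat, 22 mm high; origin at the centre of its underside, z up along its axis; taken from above across its outside. This is the 24 mm ring (hole 17 mm), about 40 g.
- loupe: Black plastic eye loupe standing on its flared end: foot 38 mm across and 3 mm high, narrowing to a straight barrel 28 mm across from 11 mm up to its top at 34 mm; about 40 g. Origin at the centre of its underside, z up. Grip the barrel.
- tin: Plain aluminium canister, a closed upright cylinder 34 mm across and 55 mm high, about 90 g. Origin at the centre of its underside, z up.
- oilstone: Small reddish-brown oilstone, a bar 50 x 22 x 22 mm lying flat, about 60 g. Origin at the centre of its underside; x along its 50 mm length, y across its 22 mm width, z up. It may lie at any yaw in its pocket.
- dome: Bystander: clear glass dust dome on a round blue base 100 mm across, with a knob on top, 96 mm high in all, beyond the stock as seen from the robot. Loose; not to be moved. Origin at the centre of its underside.
- press: Bystander: grey cast bench press, foot 110 (x) x 75 (y) mm, a tall C frame 200 mm high, to the robot's right beyond the tray there. Loose, 2.5 kg; not to be moved. Origin at the centre of its underside.

How it is judged:
At the end, for the whole second after the job is handed in: Three-pocket tray: largest ring in the middle, loupe and tin at the ends. Two-pocket tray: smallest ring and oilstone. Each within 15 mm of its pocket's centre along and across the tray, on the pocket floor within 2.5 mm, tilted under 0.1 rad, at rest (x of ring_large in the frame of tray_three between -0.015 and 0.015 m and y of ring_large in the frame of tray_three between -0.015 and 0.015 m and ((x of loupe in the frame of tray_three between 0.059 and 0.089 m and y of loupe in the frame of tray_three between -0.015 and 0.015 m and x of tin in the frame of tray_three between -0.089 and -0.059 m and y of tin in the frame of tray_three between -0.015 and 0.015 m) or (x of loupe in the frame of tray_three between -0.089 and -0.059 m and y of loupe in the frame of tray_three between -0.015 and 0.015 m and x of tin in the frame of tray_three between 0.059 and 0.089 m and y of tin in the frame of tray_three between -0.015 and 0.015 m)) and ((x of ring_small in the frame of tray_two between 0.022 and 0.052 m and y of ring_small in the frame of tray_two between -0.015 and 0.015 m and x of oilstone in the frame of tray_two between -0.052 and -0.022 m and y of oilstone in the frame of tray_two between -0.015 and 0.015 m) or (x of ring_small in the frame of tray_two between -0.052 and -0.022 m and y of ring_small in the frame of tray_two between -0.015 and 0.015 m and x of oilstone in the frame of tray_two between 0.022 and 0.052 m and y of oilstone in the frame of tray_two between -0.015 and 0.015 m)) and z of ring_large in the frame of tray_three between 0.0005 and 0.0055 m and angle between each of ring_large, loupe, tin, ring_small, oilstone's own z axis and vertical below 0.1 rad and linear speed of each of ring_large, loupe, tin, ring_small, oilstone below 0.02 m/s and angular speed of each of ring_large, loupe, tin, ring_small, oilstone below 0.3 rad/s and z of loupe in the frame of tray_three between 0.0005 and 0.0055 m and z of tin in the frame of tray_three between 0.0005 and 0.0055 m and z of ring_small in the frame of tray_two between 0.0005 and 0.0055 m and z of oilstone in the frame of tray_two between 0.0005 and 0.0055 m); the robot touches nothing.
It fails at once if a kit item is dropped (its underside more than 30 mm above the bench with no finger touching it) ((height (world z) of ring_large above 0.03 m and contact force between the fingers and ring_large below 0.02 N) or (height (world z) of loupe above 0.03 m and contact force between the fingers and loupe below 0.02 N) or (height (world z) of tin above 0.03 m and contact force between the fingers and tin below 0.02 N) or (height (world z) of ring_small above 0.03 m and contact force between the fingers and ring_small below 0.02 N) or (height (world z) of oilstone above 0.03 m and contact force between the fingers and oilstone below 0.02 N)).
It fails at once if the middle-sized ring is moved by more than 20 mm or tipped (distance of ring_middle from where it was at the start of the episode above 0.02 m or angle between ring_middle's own z axis and vertical above 0.3 rad).
It fails at once if the glass dome is moved by more than 20 mm or tipped (distance of dome from where it was at the start of the episode above 0.02 m or angle between dome's own z axis and vertical above 0.3 rad).
It fails at once if the press is moved by more than 20 mm or tipped (distance of press from where it was at the start of the episode above 0.02 m or angle between press's own z axis and vertical above 0.3 rad).
It also fails if it takes over 118 s, if anything falls off the work surface, if the arm or the gripper's body presses on something with over 40 N, if the wrist force passes 120 N, or if a joint passes its speed limit or range.

### The arm

A 7-joint arm with a two-finger parallel gripper is mounted at the origin on the work surface. World frame = base frame: x ahead of the robot, y to its left, z up, the work surface at z = 0. Lengths are in m, angles in rad, forces in N, time in s.
With the tool pointing down it reaches from about 0.425 to 0.825 m from the base axis. Payload 3.6 kg.
Tool frame: the origin (TCP) lies at the very end of the fingers, on their centre line; the grasp point (between the pads) lies 19 mm behind it (manip.hold_point_z is the distance from the TCP to the grasp point, in m); z points along the fingers, y is the line along which they close (so a half turn about z gives the same grasp; the last joint's range is limited). The gripper opens to 93 mm and grips with 3 to 60 N. Pads are 15 mm wide; open, the fingers measure 128 mm over their backs; the gripper's body (75 mm by 188 mm) begins 65 mm behind the grasp point.
Start: joints at [-1.343, 0.615, -0.013, 1.423, 0.008, 1.103, -0.04], TCP at [0.164, 0.629, 0.219] pointing down, gripper open.
Joint ranges: [-3.12, 3.12], [-0.3, 2.06], [-1.34, 1.32], [0.26, 2.42], [-1.36, 4.5], [0.01, 1.98], [-2.84, 2.84]. Speed limits (rad/s): [2.79, 2.79, 3.14, 3.14, 3.14, 3.14, 3.14].

### API

Orientations are given as a 3x3 rotation matrix whose columns are the frame's x, y, z axes.
In Python, from bench import manip gives the robot as it stands.
- The arm moves only by the tool drive_tool, never from a script. Its argument "deltas" is a list that holds one entry, the list of rows, each a list of 5 numbers: the opening, from 0 (shut) to 1 (fully open), then the shift along the tool's x, y, z in cm, then the turn about the tool's z in degrees. A call has 1 to 8 rows; each row shifts and turns the commanded pose from where the row before left it, along the tool's axes as they then stand; what a row does not reach is not made up. A row lasts 1/8 s, in which the tool goes at most 62.5 mm and 10.7 degrees, less where a joint would pass 70% of its speed; a pose out of reach is approached as far as the arm can. A call is refused whole if a number of a shift passes 6.25 or a number of a turn 10.7, either way. A call with a gripper value outside its range is refused whole. The fingers move at their own pace and stop on an object; "force" is the grip in N (left out, the last holds). Time passes only in rows, so rows that do not move let the fingers close. It gives the time, the measured TCP pose, the force, the opening and the grip force at its end, in the units of the state.
- manip.get_state(): the state, without advancing time (a new reading comes with each control period).
- manip.grab_frame(name): name is "side" or "top"; returns a dict with "image" (480x640x3 uint8, red, green, blue), "fx", "fy", "cx", "cy" (pixels), "origin" and "attitude" of the camera in the world. Camera axes: x right, y down, z forward; pixel columns grow to the right and rows downward; lengths in m; the calibration is good to about 2 mm. A picture is of the moment at which its call begins. There is no depth.
- manip.job_done(): hands the job in; it is judged then, once.
The state is a dict: "clock": time; "joint_positions": joint angles; "qvel": joint speeds; "effort": joint torques, N m; "tool_pos": TCP position; "tcp_rot": TCP orientation; "ft_force": force on the tool from outside, world axes, zero at the start; "torque": the same for the moment, N m; "grip_width": opening from 0.0 (shut) to 1.0 (fully open); "finger_force": force on a finger pad.
Only numpy, scipy, OpenCV 4.12 (cv2) and the standard library are available. Lean on these libraries where they do the work, as an engineer would, in place of code of your own. Each camera call takes 0.05 s, during which the arm holds its last target. There are 200 camera calls.

## Working session

There is one attempt and no reset: what is moved stays moved. The work goes in short steps, Python scripts to look and compute and a tool call to move; the robot and the scene stay as the last step left them, time stands still between calls to the robot, and variables do not carry over. Pictures are saved under pics/ and viewed, at most 14 in all, crops included, and the job is handed in when it is done.

Besides the shell and the picture viewer there is one more tool, called after "Call:" by a JSON object that holds its "name" and its "arguments". drive_tool: Moves the arm, as the interface text tells. Its arguments: {"type":"object","properties":{"deltas":{"type":"array"},"force":{"type":"number"}},"required":["deltas"]}

```bash
mkdir -p pics; python3 - <<'E'
from bench import manip
import cv2, numpy as np
for n in ("top","side"):
    f=manip.grab_frame(n); cv2.imwrite(f"pics/{n}0.png",f["image"][:,:,::-1])
    print(n,f["fx"],f["fy"],f["cx"],f["cy"],np.round(f["origin"],4).tolist(),np.round(f["attitude"],4).tolist())
s=manip.get_state(); print({k:np.round(v,3).tolist() for k,v in s.items()}, manip.hold_point_z)
E
```

```text
top 443.07615539665454 443.07615539665454 318.3290822882555 236.06148787885928 [0.503, -0.1345, 1.1504] [[-0.0244, -0.9972, 0.0708], [-0.9997, 0.0244, -0.0009], [-0.0008, -0.0708, -0.9975]]
side 587.0547202399899 587.0547202399899 311.13284314786637 251.44286599022075 [0.5876, 0.7202, 0.9457] [[-0.9997, 0.0224, -0.0017], [0.0176, 0.7329, -0.6801], [-0.014, -0.68, -0.7331]]
{'clock': 0.1, 'joint_positions': [-1.342, 0.616, -0.013, 1.425, 0.008, 1.103, -0.04], 'qvel': [-0.002, -0.001, -0.0, -0.003, -0.0, -0.001, -0.0], 'effort': [0.002, -46.004, 0.21, -16.625, -0.061, 0.017, 0.0], 'tool_pos': [0.164, 0.628, 0.218], 'tcp_rot': [[-0.968, 0.252, -0.0], [0.252, 0.968, -0.002], [-0.0, -0.002, -1.0]], 'ft_force': [0.248, 0.317, -0.171], 'torque': [0.037, -0.009, 0.001], 'finger_force': 0.0, 'grip_width': 0.999} 0.0188
```

View pics/top0.png

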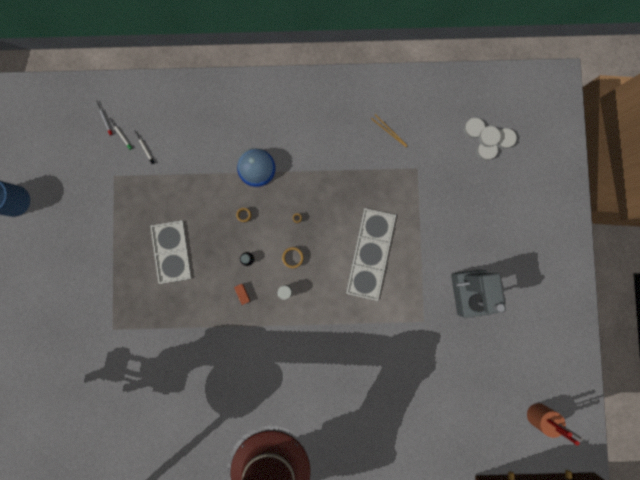

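View pics/side0.png

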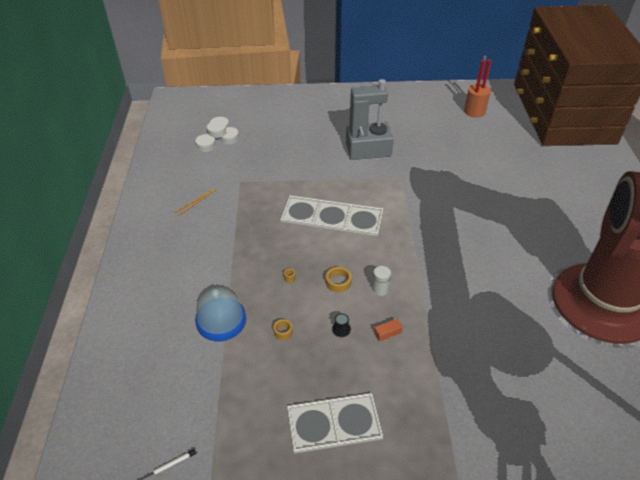

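The top view shows tray_two at (171,252) and tray_three at (371,254). The rings are at (292,258) large, (244,214) middle and (297,217) small. The loupe is at (247,259), tin (285,292), oilstone (243,293), dome (256,168) and press (480,294). The side view agrees with this layout.

```bash
cat > h.py <<'E'
from bench import manip
import cv2, numpy as np
def ray(f,u,z):
    u=np.atleast_2d(np.asarray(u,float)); d=np.c_[(u[:,0]-f["cx"])/f["fx"],(u[:,1]-f["cy"])/f["fy"],np.ones(len(u))]@np.array(f["attitude"]).T
    o=np.array(f["origin"]); return (o+d*((z-o[2])/d[:,2])[:,None])[:,:2]
def hsv(f): return cv2.cvtColor(f["image"],cv2.COLOR_RGB2HSV)
def rng(kind,h):
    lo,hi={"brass":((12,100,60),(30,255,255)),"red":((0,110,50),(11,255,255)),"white":((0,0,135),(180,60,255)),"dark":((0,0,0),(180,255,62)),"disc":((0,0,0),(180,255,115))}[kind]
    return cv2.inRange(h,lo,hi)
def blob(f,c,kind,r=22):
    m=rng(kind,hsv(f)); w=np.zeros_like(m); cv2.circle(w,tuple(c),r,255,-1); m&=w
    cs=cv2.findContours(m,cv2.RETR_EXTERNAL,cv2.CHAIN_APPROX_NONE)[0]
    return cv2.convexHull(max(cs,key=cv2.contourArea))[:,0,:]
def cen(h):
    M=cv2.moments(h); return [M["m10"]/M["m00"],M["m01"]/M["m00"]]
E
cat > m.py <<'E'
from h import *
T=manip.grab_frame("top");S=manip.grab_frame("side")
items={"large":("brass",(292,258),(338,279),.011),"middle":("brass",(244,214),(283,329),.011),"small":("brass",(297,217),(290,275),.011),
"loupe":("dark",(247,259),(342,325),.014),"tin":("white",(285,292),(381,281),.0275),"oil":("red",(243,293),(388,329),.011)}
for n,(k,a,b,z) in items.items():
    for f,c,l in((T,a,"top"),(S,b,"side")):
        h=blob(f,c,k); p=ray(f,h,z); r=cv2.minAreaRect(p.astype(np.float32)*1000)
        print(n,l,np.round(ray(f,cen(h),z)[0],4),np.round(r[1],1),round(r[2],1))
discs={"three":[((377,226),(302,211)),((371,254),(332,215)),((365,282),(364,219))],"two":[((169,238),(312,426)),((173,266),(355,419))]}
for n,L in discs.items():
    for a,b in L:
        for f,c,l in((T,a,"top"),(S,b,"side")):
            h=blob(f,c,"disc",13 if l=="top" else (15 if n=="three" else 21)); p=ray(f,h,.003)
            print(n,l,np.round(ray(f,cen(h),.003)[0],4),np.round(np.ptp(p,axis=0)*1000,1))
E
python3 m.py
```

```text
large top [ 0.5312 -0.0676] [51.7 53.5] 12.8
large side [ 0.531  -0.0669] [67.9 54.3] 88.3
middle top [0.6444 0.0567] [38.9 33.8] 88.6
middle side [0.6446 0.0569] [35.1 49.7] 0.3
small top [ 0.6333 -0.081 ] [20.7 23.4] 88.8
small side [ 0.6328 -0.0807] [21.1 38.9] 0.1
loupe top [0.5306 0.0462] [33.4 35.1] 76.7
loupe side [0.5321 0.0595] [35.4 33.7] 76.8
tin top [ 0.4427 -0.045 ] [30.2 32.6] 89.0
tin side [ 0.4351 -0.0502] [99.6 62.2] 76.8
oil top [0.441  0.0633] [49.2 24. ] 23.3
oil side [0.4409 0.0628] [55.5 34.4] 20.1
three top [ 0.6074 -0.2869] [55.1 55.1]
three side [ 0.607  -0.2858] [51.7 51.8]
three top [ 0.5356 -0.2694] [54.6 54.8]
three side [ 0.5357 -0.2678] [53.8 50.8]
three top [ 0.4634 -0.2518] [56.5 54.5]
three side [ 0.4637 -0.2508] [53.3 50.3]
two top [0.5901 0.2532] [55.  54.5]
two side [0.5903 0.254 ] [56.8 55.4]
two top [0.5169 0.2427] [54.5 54.3]
two side [0.5169 0.2433] [55.6 56.1]
```

Both views agree to about 2 mm. The loupe disagreement comes from its foot and shadow: with the plane moved down to foot height, it sits at about (0.531, 0.047). Now a planner helper that prints tool-frame rows.

```bash
cat > p.py <<'E'
# usage: p.py "x,y,z[,yawdeg of tool y]" ... -> for each leg: tool shift cm per row, turn per row, n rows
import sys, numpy as np
from bench import manip
s=manip.get_state(); p=np.array(s["tool_pos"]); R=np.array(s["tcp_rot"])
yaw=np.degrees(np.arctan2(R[1,1],R[0,1])); print("at",p.round(4),"yaw",yaw.round(1),"t",round(s["clock"],2))
for a in sys.argv[1:]:
    v=list(map(float,a.split(",")));t=np.array(v[:3]); ty=v[3] if len(v)>3 else yaw
    c,q=np.cos(np.radians(yaw)),np.sin(np.radians(yaw))
    d=(t-p)*100; e=np.array([-q*d[0]+c*d[1],c*d[0]+q*d[1],-d[2]])   # tool x=(-sin,cos), y=(cos,sin), z down
    k=int(np.ceil(np.abs(e).max()/5.5))
    n=max(k,1,int(np.ceil(np.linalg.norm(d)/6.2)))
    turn=-((ty-yaw+90)%180-90)
    print("shift total",e.round(2),"rows",n,"each",(e/n).round(2),"then turn",round(turn,1))
    yaw-=turn;p=t
E
python3 p.py .40,.35,.16 .441,.063,.11,113.3 .441,.063,.0085
```

```text
at [0.1637 0.6286 0.2179] yaw 75.4 t 0.2
shift total [-29.89 -21.     5.79] rows 6 each [-4.98 -3.5   0.97] then turn -0.0
shift total [-11.2  -26.74   5.  ] rows 5 each [-2.24 -5.35  1.  ] then turn -37.9
shift total [-0.    0.   10.15] rows 2 each [-0.    0.    5.08] then turn -0.0
```

Call:
{"name": "drive_tool", "arguments": {"deltas": [[[1,-4.98,-3.5,0.97,0],[1,-4.98,-3.5,0.97,0],[1,-4.98,-3.5,0.97,0],[1,-4.98,-3.5,0.97,0],[1,-4.98,-3.5,0.97,0],[1,-4.98,-3.5,0.97,0],[1,-2.24,-5.35,1,0],[1,-2.24,-5.35,1,0]]], "force": 25}}

```text
clock: 1.2
tool_pos: [0.4171, 0.2337, 0.1401]
tcp_rot: [[-0.968, 0.253, 0.001], [0.253, 0.968, -0.0], [-0.001, 0.0, -1.0]]
ft_force: [1.3, 0.0, 0.7]
grip_width: 0.999
finger_force: 0.0
```

Call:
{"name": "drive_tool", "arguments": {"deltas": [[[1,-2.24,-5.35,1,0],[1,-2.24,-5.35,1,0],[1,-2.24,-5.35,1,0],[1,0,0,0,-9.5],[1,0,0,0,-9.5],[1,0,0,0,-9.5],[1,0,0,0,-9.4],[1,0,0,0,0]]]}}

```text
clock: 2.2
tool_pos: [0.4411, 0.0632, 0.1105]
tcp_rot: [[-0.919, -0.394, -0.0], [-0.394, 0.919, 0.0], [-0.0, 0.0, -1.0]]
ft_force: [0.8, -0.3, -0.2]
grip_width: 1.0
finger_force: 0.0
```

```bash
python3 p.py .441,.063,.0085,113.3
```

```text
at [0.4411 0.0632 0.1105] yaw 113.2 t 2.2
shift total [ 2.00e-02 -1.00e-02  1.02e+01] rows 2 each [ 0.01 -0.01  5.1 ] then turn -0.1
```

Tracking is accurate to under 1 mm. Now to descend, grip and lift.

Call:
{"name": "drive_tool", "arguments": {"deltas": [[[1,0,0,3.4,0],[1,0,0,3.4,0],[1,0,0,3.4,0],[1,0,0,0,0],[0.2,0,0,0,0],[0,0,0,0,0],[0,0,0,0,0],[0,0,0,0,0]]], "force": 25}}

```text
clock: 3.2
tool_pos: [0.4414, 0.0633, 0.009]
tcp_rot: [[-0.919, -0.395, 0.001], [-0.395, 0.919, 0.0], [-0.001, -0.0, -1.0]]
ft_force: [-0.1, -0.3, -0.3]
grip_width: 0.615
finger_force: 0.0
```

Call:
{"name": "drive_tool", "arguments": {"deltas": [[[0,0,0,0,0],[0,0,0,0,0],[0,0,0,-1,0],[0,0,0,-1,0],[0,0,0,0,0]]]}}

```text
clock: 3.82
tool_pos: [0.4417, 0.0635, 0.0295]
tcp_rot: [[-0.918, -0.395, 0.002], [-0.395, 0.918, 0.0], [-0.002, -0.0, -1.0]]
ft_force: [0.8, 1.0, -0.4]
grip_width: 0.083
finger_force: 0.0
```

```bash
python3 p.py .441,.063,.08 .517,.243,.08 .517,.243,.0115
```

```text
at [0.4417 0.0635 0.0295] yaw 113.3 t 3.83
shift total [ 0.08 -0.02 -5.05] rows 1 each [ 0.08 -0.02 -5.05] then turn -0.0
shift total [-14.1   13.53  -0.  ] rows 4 each [-3.52  3.38 -0.  ] then turn -0.0
shift total [-0.    0.    6.85] rows 2 each [-0.    0.    3.42] then turn -0.0
```

I lifted before the fingers had closed: they close at about 0.75 of the range per second. They shut above the stone, so it should be untouched. I'll reopen partway, go down and close with more time.

Call:
{"name": "drive_tool", "arguments": {"deltas": [[[0.5,0,0,-1,0],[0.5,0,0,0,0],[0.5,0,0,0,0],[0.5,0,0,0,0],[0.5,0,0,0,0],[0.5,0,0,0,0]]]}}

```text
clock: 4.58
tool_pos: [0.4409, 0.0634, 0.0383]
tcp_rot: [[-0.918, -0.396, -0.0], [-0.396, 0.918, -0.0], [0.0, 0.0, -1.0]]
ft_force: [1.0, -0.3, 0.2]
grip_width: 0.499
finger_force: 0.0
```

```bash
cat > look.py <<'E'
import sys; from h import *
f=manip.grab_frame(sys.argv[1]); x,y,w=map(int,sys.argv[2:5])
c=f["image"][max(y-w,0):y+w,max(x-w,0):x+w,::-1]; cv2.imwrite(f"pics/{sys.argv[5]}.png",cv2.resize(c,(500,500)))
E
python3 look.py side 388 300 70 a1; python3 p.py .441,.063,.0085
```

```text
at [0.4409 0.0634 0.0383] yaw 113.3 t 4.62
shift total [ 0.01 -0.04  2.98] rows 1 each [ 0.01 -0.04  2.98] then turn -0.0
```

View pics/a1.png

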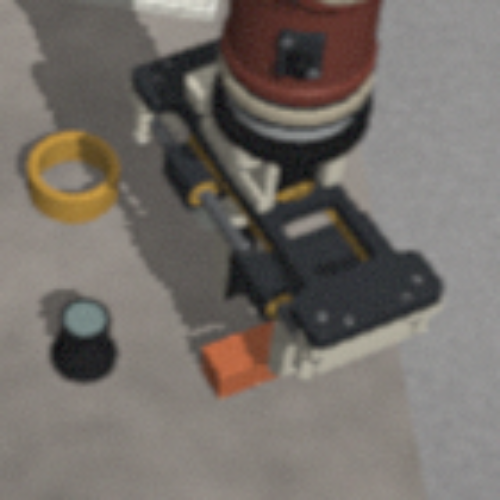

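The stone lies where it was, with its left end at pixel (381,332). The loupe is at (342,329) and the fingers straddle the stone. Going down.

Call:
{"name": "drive_tool", "arguments": {"deltas": [[[0.5,0,0,1.5,0],[0.5,0,0,1.5,0],[0,0,0,0,0],[0,0,0,0,0],[0,0,0,0,0],[0,0,0,0,0],[0,0,0,0,0],[0,0,0,0,0]]], "force": 25}}

```text
clock: 5.62
tool_pos: [0.4414, 0.0634, 0.0089]
tcp_rot: [[-0.918, -0.396, 0.001], [-0.396, 0.918, 0.0], [-0.001, -0.0, -1.0]]
ft_force: [0.4, 0.0, 5.7]
grip_width: 0.233
finger_force: 25.0
```

Call:
{"name": "drive_tool", "arguments": {"deltas": [[[0,0,0,-3,0],[0,0,0,-3.5,0],[0,-3.52,3.38,0,0],[0,-3.52,3.38,0,0],[0,-3.52,3.38,0,0],[0,-3.52,3.38,0,0],[0,0,0,0,0],[0,0,0,0,0]]]}}

```text
clock: 6.62
tool_pos: [0.5159, 0.2421, 0.0727]
tcp_rot: [[-0.918, -0.395, -0.002], [-0.395, 0.918, -0.002], [0.003, -0.001, -1.0]]
ft_force: [-0.5, 0.2, -1.7]
grip_width: 0.234
finger_force: 25.0
```

```bash
python3 p.py .517,.243,.0121 .517,.243,.1 .633,-.081,.1 .633,-.081,.0085; python3 look.py side 355 400 79 a2
```

```text
at [0.5159 0.2421 0.0727] yaw 113.3 t 6.62
shift total [-0.14  0.04  6.06] rows 2 each [-0.07  0.02  3.03] then turn -0.0
shift total [-0.    0.   -8.79] rows 2 each [-0.   0.  -4.4] then turn -0.0
shift total [  2.16 -34.35  -0.  ] rows 7 each [ 0.31 -4.91 -0.  ] then turn -0.0
shift total [-0.    0.    9.15] rows 2 each [-0.    0.    4.58] then turn -0.0
```

View pics/a2.png

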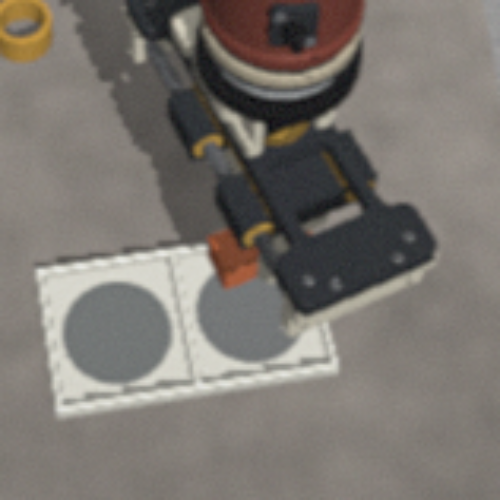

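The stone is held level over the near pocket, with its end at about pixel (351,403). Lowering and releasing.

Call:
{"name": "drive_tool", "arguments": {"deltas": [[[0,-0.1,0,2.5,0],[0,0,0,2.5,0],[0,0,0,0.6,0],[0,0,0,0.45,0],[0,0,0,0,0],[0,0,0,0,0]]]}}

```text
clock: 7.42
tool_pos: [0.5182, 0.2438, 0.0137]
tcp_rot: [[-0.918, -0.395, 0.001], [-0.395, 0.918, 0.001], [-0.001, 0.0, -1.0]]
ft_force: [0.6, 0.1, -1.0]
grip_width: 0.234
finger_force: 25.0
```

Call:
{"name": "drive_tool", "arguments": {"deltas": [[[0,0,0,0.15,0],[0,0,0,0,0],[0.45,0,0,0,0],[0.45,0,0,0,0],[0.45,0,0,0,0],[0.45,0,0,-3,0],[0.45,0,0,-3,0],[0.45,0,0,-3,0]]]}}

```text
clock: 8.43
tool_pos: [0.5175, 0.2436, 0.1022]
tcp_rot: [[-0.918, -0.396, -0.001], [-0.396, 0.918, -0.0], [0.001, -0.0, -1.0]]
ft_force: [0.5, -0.0, -0.7]
grip_width: 0.447
finger_force: 0.0
```

Call:
{"name": "drive_tool", "arguments": {"deltas": [[[0.5,0.31,-4.91,0,0],[0.5,0.31,-4.91,0,0],[0.5,0.31,-4.91,0,0],[0.5,0.31,-4.91,0,0],[0.5,0.31,-4.91,0,0],[0.5,0.31,-4.91,0,0],[0.5,0.31,-4.91,0,0],[0.5,0,0,0,0]]]}}

```text
clock: 9.43
tool_pos: [0.6341, -0.0879, 0.1008]
tcp_rot: [[-0.922, -0.387, -0.0], [-0.387, 0.922, -0.005], [0.002, -0.004, -1.0]]
ft_force: [-0.7, 0.1, 0.1]
grip_width: 0.497
finger_force: 0.0
```

```bash
python3 p.py .633,-.081,.0085; python3 - <<'E'
from h import *
T=manip.grab_frame("top")
h=blob(T,(173,266),"red",25);p=ray(T,h,.014);print(ray(T,cen(h),.014),cv2.minAreaRect(p.astype(np.float32)*1000))
E
```

```text
at [ 0.6341 -0.0879  0.1008] yaw 112.8 t 9.43
shift total [-0.17  0.68  9.23] rows 2 each [-0.08  0.34  4.62] then turn -0.0
[[0.51702897 0.24449677]] ((516.9122314453125, 244.5441131591797), (48.61650466918945, 25.23217010498047), 23.694189071655273)
```

The oilstone is within 2 mm of its pocket centre. Letting the arm settle above the small ring.

Call:
{"name": "drive_tool", "arguments": {"deltas": [[[0.5,0,0,4.5,0],[0.5,0,0,0,0],[0.5,0,0,0,0]]]}}

```text
clock: 9.85
tool_pos: [0.6343, -0.0791, 0.0574]
tcp_rot: [[-0.918, -0.397, 0.001], [-0.397, 0.918, 0.001], [-0.001, 0.0, -1.0]]
ft_force: [0.4, -0.1, -0.2]
grip_width: 0.498
finger_force: 0.0
```

```bash
python3 p.py .633,-.081,.0085
```

```text
at [ 0.6343 -0.0791  0.0574] yaw 113.4 t 9.85
shift total [ 0.19 -0.13  4.89] rows 1 each [ 0.19 -0.13  4.89] then turn -0.0
```

Call:
{"name": "drive_tool", "arguments": {"deltas": [[[0.5,0.19,-0.13,2.5,0],[0.5,0,0,2.4,0],[0.5,0,0,0,0],[0,0,0,0,0],[0,0,0,0,0],[0,0,0,0,0],[0,0,0,0,0],[0,0,0,0,0]]], "force": 25}}

```text
clock: 10.85
tool_pos: [0.6333, -0.0824, 0.0087]
tcp_rot: [[-0.918, -0.396, 0.002], [-0.396, 0.918, -0.0], [-0.002, -0.001, -1.0]]
ft_force: [-1.1, 0.3, 6.0]
grip_width: 0.245
finger_force: 25.0
```

```bash
python3 p.py .633,-.081,.08 .59,.2536,.08
```

```text
at [ 0.6333 -0.0824  0.0087] yaw 113.3 t 10.85
shift total [-0.03  0.15 -7.13] rows 2 each [-0.01  0.07 -3.57] then turn -0.0
shift total [-9.29 32.43 -0.  ] rows 6 each [-1.55  5.41 -0.  ] then turn -0.0
```

Call:
{"name": "drive_tool", "arguments": {"deltas": [[[0,0,0.1,-3.6,0],[0,0,0,-3.6,0],[0,-1.55,5.4,0,0],[0,-1.55,5.4,0,0],[0,-1.55,5.4,0,0],[0,-1.55,5.4,0,0],[0,-1.55,5.4,0,0],[0,-1.55,5.4,0,0]]]}}

```text
clock: 11.85
tool_pos: [0.5889, 0.2542, 0.0792]
tcp_rot: [[-0.918, -0.395, -0.0], [-0.395, 0.918, -0.001], [0.0, -0.0, -1.0]]
ft_force: [0.6, -0.1, -0.9]
grip_width: 0.246
finger_force: 25.0
```

Call:
{"name": "drive_tool", "arguments": {"deltas": [[[0,0,0,2.5,0],[0,0,0,2.5,0],[0,0,0,0,0],[0,0,0,0,0],[0,0,0,0,0]]]}}

```text
clock: 12.48
tool_pos: [0.5903, 0.253, 0.0307]
tcp_rot: [[-0.919, -0.395, 0.002], [-0.395, 0.919, 0.001], [-0.002, 0.0, -1.0]]
ft_force: [0.5, 0.6, -0.5]
grip_width: 0.247
finger_force: 25.0
```

```bash
python3 p.py .59,.2536,.0117; python3 look.py side 320 400 79 a3
```

```text
at [0.5903 0.253  0.0307] yaw 113.3 t 12.47
shift total [0.01 0.07 1.9 ] rows 1 each [0.01 0.07 1.9 ] then turn -0.0
```

View pics/a3.png

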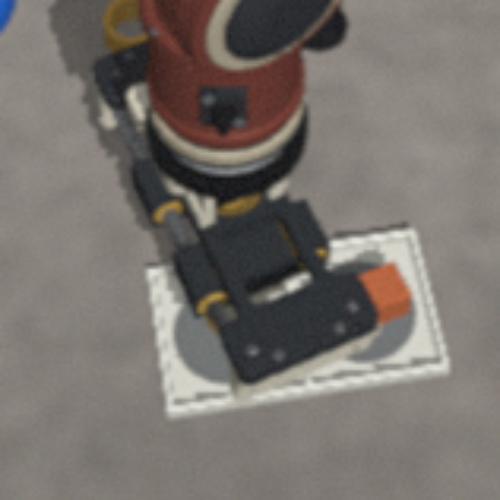

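The oilstone is flat in its pocket at pixel (363,390). The small ring is hidden under the gripper over the other disc. Lowering and releasing.

Call:
{"name": "drive_tool", "arguments": {"deltas": [[[0,0,0.07,1,0],[0,0,0,0.7,0],[0,0,0,0.25,0],[0,0,0,0,0],[0,0,0,0,0]]]}}

```text
clock: 13.15
tool_pos: [0.5889, 0.2534, 0.0112]
tcp_rot: [[-0.919, -0.395, -0.0], [-0.395, 0.919, -0.0], [0.001, -0.0, -1.0]]
ft_force: [-3.1, -1.5, 8.7]
grip_width: 0.247
finger_force: 25.0
```

Call:
{"name": "drive_tool", "arguments": {"deltas": [[[0.5,0,0,0,0],[0.5,0,0,0,0],[0.5,0,0,0,0],[0.5,0,0,-3,0],[0.5,0,0,-3,0],[0.5,0,0,-3,0]]]}}

```text
clock: 13.9
tool_pos: [0.5889, 0.2533, 0.1004]
tcp_rot: [[-0.918, -0.396, -0.001], [-0.396, 0.918, -0.0], [0.001, 0.0, -1.0]]
ft_force: [0.1, 0.9, 0.0]
grip_width: 0.501
finger_force: 0.0
```

```bash
python3 p.py .531,.047,.1,75.4 .531,.047,.013
```

```text
at [0.5889 0.2533 0.1004] yaw 113.3 t 13.9
shift total [ 13.48 -16.65   0.04] rows 4 each [ 3.37 -4.16  0.01] then turn 37.9
shift total [0.  0.  8.7] rows 2 each [0.   0.   4.35] then turn -0.0
```

Call:
{"name": "drive_tool", "arguments": {"deltas": [[[0.6,3.37,-4.16,0,0],[0.6,3.37,-4.16,0,0],[0.6,3.37,-4.16,0,0],[0.6,3.37,-4.16,0,0],[0.6,0,0,0,9.5],[0.6,0,0,0,9.5],[0.6,0,0,0,9.5],[0.6,0,0,0,9.4]]]}}

```text
clock: 14.9
tool_pos: [0.5311, 0.0472, 0.0998]
tcp_rot: [[-0.966, 0.257, -0.0], [0.257, 0.966, 0.0], [0.0, 0.0, -1.0]]
ft_force: [1.1, 0.4, -0.6]
grip_width: 0.596
finger_force: 0.0
```

Call:
{"name": "drive_tool", "arguments": {"deltas": [[[0.6,0,0,3,0],[0.6,0,0,0,0],[0.6,0,0,0,0]]]}}

```text
clock: 15.28
tool_pos: [0.5315, 0.0473, 0.0704]
tcp_rot: [[-0.968, 0.252, 0.0], [0.252, 0.968, 0.0], [-0.0, 0.0, -1.0]]
ft_force: [0.5, -0.3, 0.6]
grip_width: 0.599
finger_force: 0.0
```

```bash
python3 p.py .531,.047,.013; python3 - <<'E'
from h import *
T=manip.grab_frame("top")
h=blob(T,(169,238),"brass",22);p=ray(T,h,.014);print(ray(T,cen(h),.014),cv2.minAreaRect(p.astype(np.float32)*1000))
E
python3 look.py side 338 335 90 a4
```

```text
at [0.5315 0.0473 0.0704] yaw 75.4 t 15.28
shift total [ 0.04 -0.04  5.74] rows 2 each [ 0.02 -0.02  2.87] then turn -0.0
[[0.58830426 0.25425897]] ((588.1489868164062, 253.5812530517578), (25.90854835510254, 20.61492156982422), 88.5977783203125)
```

View pics/a4.png

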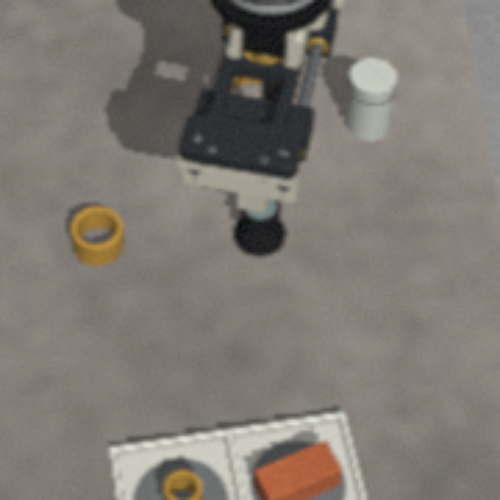

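The small ring and the oilstone stand flat in their pockets (crop (183,485) and (300,470)), and the ring measures within 2 mm of its centre. The fingers are aligned over the loupe. Going down.

Call:
{"name": "drive_tool", "arguments": {"deltas": [[[0.6,0,0,2.9,0],[0.6,0,0,2.8,0],[0.6,0,0,0,0],[0,0,0,0,0],[0,0,0,0,0],[0,0,0,0,0],[0,0,0,0,0],[0,0,0,0,0]]], "force": 18}}

```text
clock: 16.38
tool_pos: [0.5319, 0.0476, 0.0138]
tcp_rot: [[-0.968, 0.252, 0.002], [0.252, 0.968, 0.0], [-0.002, 0.001, -1.0]]
ft_force: [-0.3, 0.8, 6.9]
grip_width: 0.298
finger_force: 18.0
```

```bash
python3 p.py .531,.047,.09 .6072,-.2864,.09
```

```text
at [0.5319 0.0476 0.0138] yaw 75.4 t 16.38
shift total [ 0.08 -0.08 -7.62] rows 2 each [ 0.04 -0.04 -3.81] then turn -0.0
shift total [-15.77 -30.35  -0.  ] rows 6 each [-2.63 -5.06 -0.  ] then turn -0.0
```

Call:
{"name": "drive_tool", "arguments": {"deltas": [[[0,0,0,-3.8,0],[0,0,0,-3.8,0],[0,-2.62,-5.05,0,0],[0,-2.62,-5.05,0,0],[0,-2.62,-5.05,0,0],[0,-2.62,-5.05,0,0],[0,-2.62,-5.05,0,0],[0,-2.62,-5.05,0,0]]]}}

```text
clock: 17.38
tool_pos: [0.6065, -0.2874, 0.0884]
tcp_rot: [[-0.968, 0.252, -0.001], [0.252, 0.968, 0.0], [0.001, 0.0, -1.0]]
ft_force: [0.7, 1.1, 0.5]
grip_width: 0.295
finger_force: 18.0
```

Call:
{"name": "drive_tool", "arguments": {"deltas": [[[0,0,0,3,0],[0,0,0,2.5,0],[0,0,0,0,0],[0,0,0,0,0],[0,0,0,0,0]]]}}

```text
clock: 18.0
tool_pos: [0.6078, -0.2859, 0.0354]
tcp_rot: [[-0.968, 0.252, 0.002], [0.252, 0.968, -0.001], [-0.002, -0.001, -1.0]]
ft_force: [1.3, -0.0, -0.4]
grip_width: 0.297
finger_force: 18.0
```

```bash
python3 p.py .6072,-.2864,.0168; python3 look.py side 320 215 75 a5
```

```text
at [ 0.6078 -0.2859  0.0354] yaw 75.4 t 18.0
shift total [ 0.05 -0.07  1.86] rows 1 each [ 0.05 -0.07  1.86] then turn -0.0
```

View pics/a5.png

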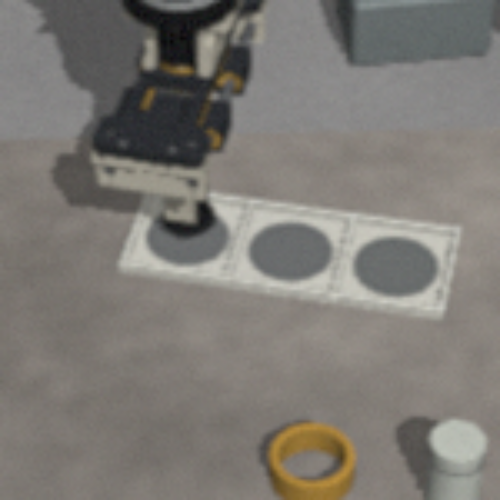

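The loupe hangs upright over the far pocket (crop (188,222)). Lowering and releasing.

Call:
{"name": "drive_tool", "arguments": {"deltas": [[[0,0.05,-0.07,1,0],[0,0,0,0.6,0],[0,0,0,0.3,0],[0,0,0,0,0],[0,0,0,0,0]]]}}

```text
clock: 18.68
tool_pos: [0.6058, -0.2862, 0.0166]
tcp_rot: [[-0.968, 0.252, -0.001], [0.252, 0.968, 0.0], [0.001, -0.0, -1.0]]
ft_force: [-3.5, 1.6, 9.3]
grip_width: 0.295
finger_force: 18.0
```

Call:
{"name": "drive_tool", "arguments": {"deltas": [[[0.6,0,0,0,0],[0.6,0,0,0,0],[0.6,0,0,0,0],[0.6,0,0,-2,0],[0.6,0,0,-3.5,0],[0.6,0,0,-3.5,0],[0.6,0,0,0,0]]]}}

```text
clock: 19.55
tool_pos: [0.609, -0.2874, 0.1099]
tcp_rot: [[-0.968, 0.252, 0.008], [0.252, 0.968, -0.004], [-0.009, -0.002, -1.0]]
ft_force: [-0.5, -0.5, -0.2]
grip_width: 0.599
finger_force: 0.0
```

```bash
python3 p.py .4435,-.0465,.105 .4435,-.0465,.016; python3 - <<'E'
from h import *
T=manip.grab_frame("top")
m=rng("white",hsv(T))[280:306,270:300]; y,x=np.nonzero(m); print("tin", ray(T,[x.mean()+270,y.mean()+280],.05), len(x), np.ptp(x),np.ptp(y))
E
```

```text
at [ 0.609  -0.2874  0.1099] yaw 75.4 t 19.55
shift total [22.09 19.14  0.49] rows 5 each [4.42 3.83 0.1 ] then turn -0.0
shift total [0.  0.  8.9] rows 2 each [0.   0.   4.45] then turn -0.0
tin [[ 0.4436828  -0.04615277]] 157 13 13
```

Call:
{"name": "drive_tool", "arguments": {"deltas": [[[0.6,4.42,3.83,0,0],[0.6,4.42,3.83,0,0],[0.6,4.42,3.83,0,0],[0.6,4.42,3.83,0,0],[0.6,4.42,3.83,0,0],[0.6,0,0,2,0],[0.6,0,0,0,0],[0.6,0,0,0,0]]]}}

```text
clock: 20.6
tool_pos: [0.4409, -0.0458, 0.0849]
tcp_rot: [[-0.967, 0.253, -0.0], [0.253, 0.967, -0.0], [0.0, -0.0, -1.0]]
ft_force: [0.0, 0.4, 0.4]
grip_width: 0.601
finger_force: 0.0
```

```bash
python3 p.py .4435,-.0465,.016; python3 - <<'E'
from h import *
S=manip.grab_frame("side")
h=blob(S,(302,205),"dark",9);print(ray(S,cen(h),.006)); 
E
python3 look.py side 345 250 85 a6
```

```text
at [ 0.4409 -0.0458  0.0849] yaw 75.3 t 20.6
shift total [-0.26  0.    6.89] rows 2 each [-0.13  0.    3.45] then turn -0.0
[[ 0.60484522 -0.29128698]]
```

View pics/a6.png

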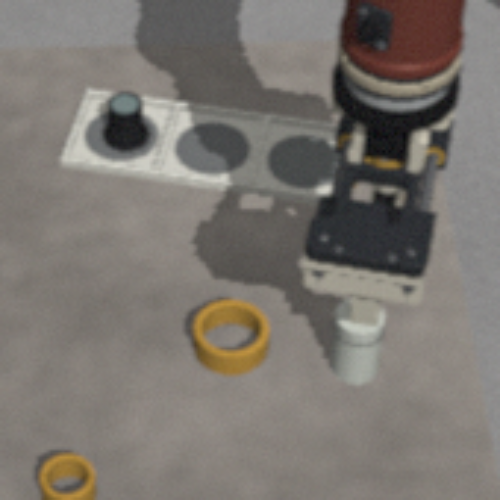

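The loupe stands upright on its disc (crop (125,125)), and the tin (crop (358,340)) is under the open fingers.

Call:
{"name": "drive_tool", "arguments": {"deltas": [[[0.6,-0.25,0,2.3,0],[0.6,0,0,2.3,0],[0.6,0,0,2.3,0],[0.6,0,0,0,0],[0,0,0,0,0],[0,0,0,0,0],[0,0,0,0,0],[0,0,0,0,0]]], "force": 25}}

```text
clock: 21.7
tool_pos: [0.4436, -0.0459, 0.0167]
tcp_rot: [[-0.968, 0.252, 0.002], [0.252, 0.968, -0.0], [-0.002, 0.0, -1.0]]
ft_force: [-0.4, 0.1, 6.8]
grip_width: 0.35
finger_force: 25.0
```

Call:
{"name": "drive_tool", "arguments": {"deltas": [[[0,0,0,0,0]]]}}

```text
clock: 21.82
tool_pos: [0.4436, -0.0459, 0.0167]
tcp_rot: [[-0.968, 0.252, 0.001], [0.252, 0.968, -0.0], [-0.001, 0.0, -1.0]]
ft_force: [-0.5, -0.2, 6.2]
grip_width: 0.353
finger_force: 25.0
```

```bash
python3 p.py .4435,-.0465,.09 .4635,-.2513,.09
```

```text
at [ 0.4436 -0.0459  0.0167] yaw 75.4 t 21.82
shift total [-0.   -0.06 -7.33] rows 2 each [-0.   -0.03 -3.67] then turn -0.0
shift total [ -7.1  -19.31  -0.  ] rows 4 each [-1.77 -4.83 -0.  ] then turn -0.0
```

Call:
{"name": "drive_tool", "arguments": {"deltas": [[[0,0,0,-3.6,0],[0,0,0,-3.6,0],[0,-1.78,-4.84,0,0],[0,-1.78,-4.84,0,0],[0,-1.78,-4.84,0,0],[0,-1.78,-4.84,0,0],[0,0,0,2.5,0],[0,0,0,2.5,0]]]}}

```text
clock: 22.82
tool_pos: [0.4628, -0.2521, 0.0373]
tcp_rot: [[-0.967, 0.254, 0.0], [0.254, 0.967, -0.0], [-0.0, -0.0, -1.0]]
ft_force: [0.1, 0.7, -0.5]
grip_width: 0.352
finger_force: 25.0
```

Call:
{"name": "drive_tool", "arguments": {"deltas": [[[0,0,0,0,0],[0,0,0,0,0],[0,0,0,0,0]]]}}

```text
clock: 23.2
tool_pos: [0.4639, -0.2512, 0.039]
tcp_rot: [[-0.968, 0.252, 0.002], [0.252, 0.968, -0.001], [-0.002, -0.0, -1.0]]
ft_force: [1.0, -0.1, -0.2]
grip_width: 0.353
finger_force: 25.0
```

```bash
python3 p.py .4635,-.2513,.0197
```

```text
at [ 0.4639 -0.2512  0.039 ] yaw 75.4 t 23.2
shift total [ 0.04 -0.02  1.93] rows 1 each [ 0.04 -0.02  1.93] then turn -0.0
```

Call:
{"name": "drive_tool", "arguments": {"deltas": [[[0,0,0,1,0],[0,0,0,0.65,0],[0,0,0,0.3,0],[0,0,0,0,0],[0,0,0,0,0]]]}}

```text
clock: 23.82
tool_pos: [0.4628, -0.2509, 0.0197]
tcp_rot: [[-0.968, 0.252, -0.001], [0.252, 0.968, 0.0], [0.001, -0.0, -1.0]]
ft_force: [-2.7, 1.3, 12.0]
grip_width: 0.349
finger_force: 25.0
```

Call:
{"name": "drive_tool", "arguments": {"deltas": [[[0.6,0,0,0,0],[0.6,0,0,0,0],[0.6,0,0,0,0],[0.85,0,0,-3,0],[0.85,0,0,-3.5,0],[0.85,0,0,-3.5,0],[0.85,0,0,0,0]]]}}

```text
clock: 24.7
tool_pos: [0.4649, -0.2519, 0.1207]
tcp_rot: [[-0.968, 0.252, 0.005], [0.252, 0.968, -0.003], [-0.006, -0.001, -1.0]]
ft_force: [1.0, 0.0, 0.6]
grip_width: 0.851
finger_force: 0.0
```

```bash
python3 p.py .531,-.0673,.1 .531,-.0673,.0085
```

```text
at [ 0.4649 -0.2519  0.1207] yaw 75.4 t 24.7
shift total [-1.74 19.53  2.07] rows 4 each [-0.44  4.88  0.52] then turn -0.0
shift total [0.   0.   9.15] rows 2 each [0.   0.   4.58] then turn -0.0
```

Call:
{"name": "drive_tool", "arguments": {"deltas": [[[0.85,-0.44,4.88,0.5,0],[0.85,-0.44,4.88,0.5,0],[0.85,-0.44,4.88,0.5,0],[0.85,-0.44,4.88,0.5,0],[0.85,0,0,4,0],[0.85,0,0,0,0],[0.85,0,0,0,0],[0.85,0,0,0,0]]]}}

```text
clock: 25.7
tool_pos: [0.53, -0.0677, 0.0595]
tcp_rot: [[-0.967, 0.254, 0.002], [0.254, 0.967, -0.001], [-0.002, -0.0, -1.0]]
ft_force: [-0.0, -0.2, 0.6]
grip_width: 0.846
finger_force: 0.0
```

```bash
python3 p.py .531,-.0673,.0085; python3 look.py side 345 250 85 a7
```

```text
at [ 0.53   -0.0677  0.0595] yaw 75.3 t 25.7
shift total [-0.09  0.07  5.1 ] rows 1 each [-0.09  0.07  5.1 ] then turn -0.0
```

View pics/a7.png

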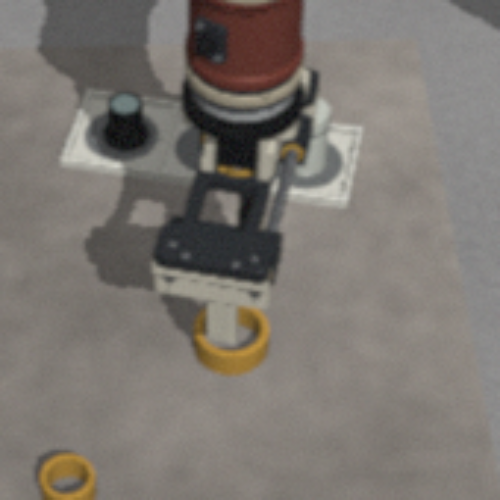

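The tin stands at (318,140) in the end pocket. The gripper is centred over the large ring at the measured position.

Call:
{"name": "drive_tool", "arguments": {"deltas": [[[0.85,-0.1,0.07,2.5,0],[0.85,0,0,1.5,0],[0.85,0,0,1.1,0],[0.85,0,0,0,0]]], "force": 35}}

```text
clock: 26.25
tool_pos: [0.53, -0.0663, 0.0069]
tcp_rot: [[-0.968, 0.252, -0.002], [0.252, 0.968, 0.0], [0.001, -0.0, -1.0]]
ft_force: [0.3, 0.7, -0.5]
grip_width: 0.85
finger_force: 0.0
```

Call:
{"name": "drive_tool", "arguments": {"deltas": [[[0,0,0,0,0],[0,0,0,0,0],[0,0,0,0,0],[0,0,0,0,0],[0,0,0,0,0],[0,0,0,0,0]]]}}

```text
clock: 27.0
tool_pos: [0.5308, -0.0663, 0.0079]
tcp_rot: [[-0.968, 0.252, 0.001], [0.252, 0.968, -0.0], [-0.001, -0.0, -1.0]]
ft_force: [-0.7, 0.1, 4.9]
grip_width: 0.579
finger_force: 35.0
```

```bash
python3 p.py .531,-.0673,.09 .5357,-.2686,.09
```

```text
at [ 0.5308 -0.0663  0.0079] yaw 75.4 t 27.0
shift total [-0.04 -0.09 -8.21] rows 2 each [-0.02 -0.05 -4.11] then turn -0.0
shift total [ -5.53 -19.36  -0.  ] rows 4 each [-1.38 -4.84 -0.  ] then turn -0.0
```

Call:
{"name": "drive_tool", "arguments": {"deltas": [[[0,0,0,-4.1,0],[0,0,0,-4.1,0],[0,-1.39,-4.86,0,0],[0,-1.39,-4.86,0,0],[0,-1.39,-4.86,0,0],[0,-1.39,-4.86,0,0],[0,0,0,2.5,0],[0,0,0,2.5,0]]]}}

```text
clock: 28.0
tool_pos: [0.5344, -0.2691, 0.038]
tcp_rot: [[-0.967, 0.254, -0.001], [0.254, 0.967, 0.001], [0.001, 0.0, -1.0]]
ft_force: [-0.9, 0.3, -1.7]
grip_width: 0.579
finger_force: 35.0
```

Call:
{"name": "drive_tool", "arguments": {"deltas": [[[0,0,0,0,0],[0,0,0,0,0],[0,0,0,0,0]]]}}

```text
clock: 28.38
tool_pos: [0.5362, -0.2685, 0.0405]
tcp_rot: [[-0.968, 0.252, 0.002], [0.252, 0.968, -0.001], [-0.002, -0.0, -1.0]]
ft_force: [1.1, 0.3, -1.9]
grip_width: 0.581
finger_force: 35.0
```

```bash
python3 p.py .5357,-.2686,.0109
```

```text
at [ 0.5362 -0.2685  0.0405] yaw 75.4 t 28.38
shift total [ 0.04 -0.03  2.96] rows 1 each [ 0.04 -0.03  2.96] then turn -0.0
```

Call:
{"name": "drive_tool", "arguments": {"deltas": [[[0,0,0,1.5,0],[0,0,0,1,0],[0,0,0,0.45,0],[0,0,0,0,0],[0,0,0,0,0]]]}}

```text
clock: 29.0
tool_pos: [0.5344, -0.2679, 0.0109]
tcp_rot: [[-0.968, 0.252, -0.002], [0.252, 0.968, 0.001], [0.002, 0.0, -1.0]]
ft_force: [-3.9, 1.0, 8.5]
grip_width: 0.579
finger_force: 35.0
```

Call:
{"name": "drive_tool", "arguments": {"deltas": [[[0.85,0,0,0,0],[0.85,0,0,0,0],[0.85,0,0,0,0],[0.85,0,0,-3,0],[0.85,0,0,-4,0],[0.85,0,0,-5,0],[0.85,3,6,0,0],[0.85,0,6,0,0]]]}}

```text
clock: 30.0
tool_pos: [0.5361, -0.1492, 0.1306]
tcp_rot: [[-0.967, 0.256, -0.0], [0.256, 0.967, -0.001], [0.0, -0.001, -1.0]]
ft_force: [1.1, -0.9, -0.5]
grip_width: 0.848
finger_force: 0.0
```

Call:
{"name": "drive_tool", "arguments": {"deltas": [[[0.85,0,6,0,0],[0.85,0,6,0,0],[0.85,0,0,0,0],[0.85,0,0,0,0]]]}}

```text
clock: 30.5
tool_pos: [0.5675, -0.0337, 0.1297]
tcp_rot: [[-0.968, 0.252, -0.001], [0.252, 0.968, -0.001], [0.0, -0.001, -1.0]]
ft_force: [-0.7, -1.1, 0.4]
grip_width: 0.849
finger_force: 0.0
```

```bash
python3 - <<'E'
from h import *
T=manip.grab_frame("top");S=manip.grab_frame("side")
h=blob(T,(371,254),"brass");print("large",ray(T,cen(h),.014))
h=blob(T,(365,282),"white",7);print("tin",ray(T,cen(h),.055))
cv2.imwrite("pics/z.png",np.hstack([cv2.resize(T["image"][190:310,130:410],(780,334)),])[:,:,::-1])
cv2.imwrite("pics/y.png",S["image"][:,:,::-1])
E
```

```text
large [[ 0.53497125 -0.26931272]]
tin [[ 0.46422935 -0.24970621]]
```

View pics/y.png

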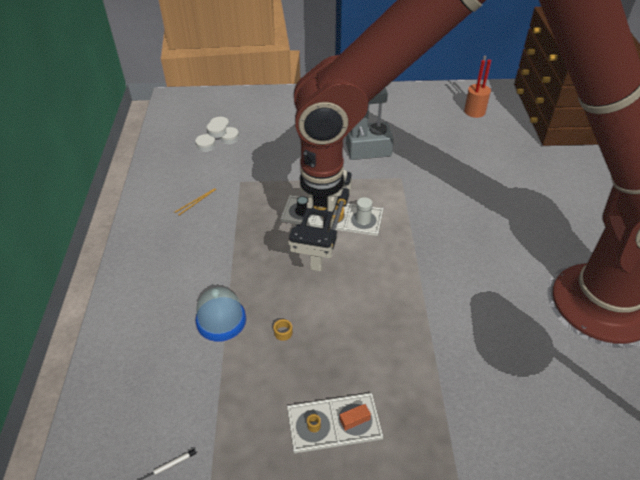

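View pics/z.png

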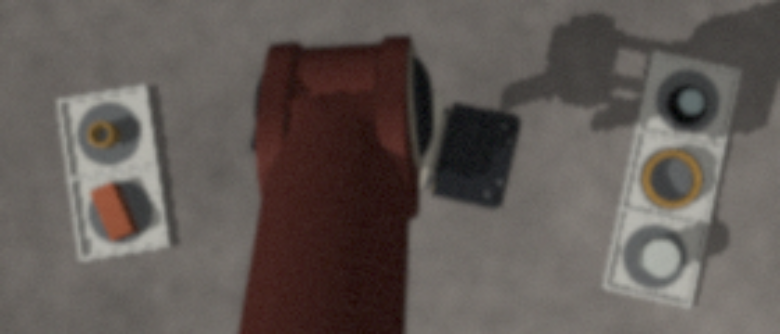

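All five items stand flat and near their pocket centres. The middle ring (283,329), the dome (220,315) and the press (369,140) have not moved, and the gripper is clear of everything.

```bash
python3 -c "
from bench import manip
print(manip.job_done())"
```

```text
the job is handed in; nothing more can be done
None
```

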